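Gauge the blind bore and bring the reading back

ROBOT

A 7-joint arm with a two-finger parallel gripper is mounted at the origin on a cart in front of the work surface, level with it; the furniture and walls round the work are solid. World frame = base frame: x ahead of the robot, y to its left, z up, the work surface at z = 0. Lengths are in m, angles in rad, forces in N, time in s.
With the tool pointing down it reaches from about 0.4 to 0.9 m from the base axis. Payload 5.6 kg.
Tool frame: the origin (TCP) lies midway between the tips of the shut fingers; the grasp point (between the pads) lies 19 mm behind it; z points along the fingers, y is the line along which they close (so a half turn about z gives the same grasp; the last joint's range is limited). The gripper opens to 92 mm and grips with 3 to 60 N. Pads are 20 mm wide; open, the fingers measure 128 mm over their backs; the gripper's body (75 mm by 189 mm) begins 69 mm behind the grasp point.
Start: joints at [-1.233, 0.468, -0.012, 1.603, 0.006, 1.071, -0.056], TCP at [0.242, 0.603, 0.215] pointing down, gripper open.
Joint ranges: [-2.53, 2.53], [-0.31, 2.02], [-1.57, 1.55], [0.28, 2.44], [-1.29, 4.43], [0.15, 1.84], [-2.92, 2.92]. Speed limits (rad/s): [2.57, 2.57, 3.14, 3.14, 3.14, 3.14, 3.14].

INTERFACE

Orientations are given as a 3x3 rotation matrix whose columns are the frame's x, y, z axes.
In Python, from station import env, effector, solver, viewer, workorder, search_frame, tip_of gives the robot as it stands. Calls block until the motion is done:
- env.reach(position, orientation): joint-space move of the TCP to a pose.
- env.movel(position, frame=None, rate=0.15): straight line of the TCP; frame=None keeps the orientation; rate is the mean speed in m/s.
- env.goto_joints(angles): joint-space move.
- effector.release() and effector.grasp(squeeze=None): open the fingers fully, or close them until they stop; squeeze is the grip in N (None keeps the last).
- env.pause(seconds).
- solver.inverse_kinematics(position, orientation): joint angles nearest the present ones, or None.
- env.sense(): the state.
- viewer.read_camera(name): name is "scene" or "top"; returns (picture, depth): 480x640x3 uint8, red, green, blue; 480x640 float32, m along the optical axis (not along the pixel's ray), 0 where there is no reading.
- viewer.camera_info(name): a dict with "intrinsics" (3x3 intrinsics, pixels), "dist_coeffs" ([k1, k2, p1, p2, k3] as OpenCV has them; the pictures are not rectified), "eye" and "rotation" of the camera in the world. Camera axes: x right, y up, looking along -z (the intrinsics and any distortion apply to the point x, -y, -z); pixel columns grow to the right and rows downward; lengths in m; the calibration is good to about 2 mm. A picture is of the moment at which its call begins. camera_info takes no time and is no camera call.
A pose or a line that the arm cannot do raises env.PlanningError and nothing moves.
- workorder.finish_job(): hands the job in; it is judged then, once.
Trained networks look in the newest picture that a camera, given by its name, has taken for a name from the list of things; names that differ only in an ending like _2 or _b are one class to them, and where a whole thing is asked for, a point or a joint stands for the part that bears it (a point fixed in the world has none). Each returns a list of dicts, best first, with "score" (0 to 1); they miss things now and then, are a little off and sometimes report something else, mostly with a low value. They report only what shows in the picture. A call takes as long as a camera call. They do not tell look-alikes from the thing itself.
- search_frame(camera, name): "at" ([x, y, z] in m, in world coordinates, good to about 4 mm: the middle of the surface that is visible of it).
- tip_of(camera, name): "at" ([x, y, z] in m, in world coordinates, good to about 4 mm: a listed point, or the origin of a listed thing).
The state is a dict: "t": time; "joint_positions": joint angles; "joint_velocities": joint speeds; "tau": joint torques, N m; "ee_pos": TCP position; "tcp_rot": TCP orientation; "wrist_force": force on the tool from outside, world axes, zero at the start; "moment": the same for the moment, N m; "gripper_width": finger opening in m; "grasp_force": force on a finger pad.
Only numpy, scipy, OpenCV 4.12 (cv2) and the standard library are available. Lean on these libraries where they do the work, as an engineer would, in place of code of your own. Each camera call takes 0.05 s, during which the arm holds its last target. There are 200 camera calls.

TASK

Take the depth gauge out of its stand and lower its rod into the large bore in the middle of the aluminium block; with the stop bar lying flat on the block's top face, slide the rod down through it until it bottoms out, and hold it there with light pressure for about a second. Then lift the gauge out without changing how far the rod reaches below the stop bar, and set it back upright in the hole of its stand and let go. Press gently all the time, and leave the other things on the bench alone.

Things in the scene. Friction and masses are not known exactly. Their poses are not given: they have to be found in the camera images.
- gauge_grip (a point): Centre of the depth gauge's grip, an upright dark steel cylinder 18 mm in diameter and 46 mm tall with bright rings (plus a 4 mm steel button on top), to be pinched across its diameter from above; 94 mm above the rod's tip. z points up along the rod, x along the stop bar. The gauge (0.15 kg in all) starts upright in its stand.
- rod_tip (a point): Tip (lower end) of the gauge's straight steel rod, on its axis: 8 mm in diameter, slightly chamfered, 70 mm from the tip to the lower end of the grip. z points up along the rod.
- stop_face (a point): Centre of the flat underside of the gauge's stop bar, a steel bar 60 x 30 x 12 mm (with a 4 mm collar on top) across the rod. It slides up and down the rod and stays where it is left; about 6 N move it.
- stop (a joint): The gauge's reading in m: the rod reaches 6 mm + this value below the stop bar. 0 (rod drawn up, stop bar low on the rod) to 0.040; starts at 0 and grows as the rod is pushed down through the stop bar.
- bore_mouth (a point): Centre of the mouth of the one large bore, in the middle of the top face of the machined aluminium block (96 x 76 mm, 48 mm high, with two 22 mm feet at its ends, fixed to the bench), at the height of that face. x runs along the block's long side, z up. The bore is vertical, 11 mm in diameter with a slight chamfer, blind; its depth is not known beforehand, between 17 and 31 mm. Small dark screw heads sit in the face's corners. The floor of the bore takes at most about 20 N.
- stand_top (a point): Centre of the mouth of the hole in the gauge's black plastic stand, at the height of its top face: a 66 x 66 mm block on an 86 x 86 mm foot, 48 mm high in all, fixed to the bench, with a vertical hole 15 mm in diameter right down to the foot (40 mm deep). The stop bar rests on the top face, the rod hangs in the hole.
Not all that is in view belongs to the job. What is shaped like the part that bears gauge_grip but green is not meant.

How it is judged:
By the outcome, as a careful person would: the job done as asked, in the order asked, and still so for the second after the job is handed in, with the robot touching nothing.
It also fails if it takes over 67 s, if anything falls off the work surface, if the arm or the gripper's body presses on something with over 40 N, if the wrist force passes 120 N, or if a joint passes its speed limit or range.

## Working session

There is one attempt and no reset: what is moved stays moved. The work goes in short steps, each a Python script; the robot and the scene stay as the last script left them, time stands still between calls to the robot, and variables do not carry over. Pictures are saved under pics/ and viewed, at most 10 in all, crops included, and the job is handed in when it is done.

```bash
ls; mkdir -p pics
python3 - <<'E'
from station import *
import cv2
for c in ("scene","top"):
    p,d=viewer.read_camera(c); cv2.imwrite(f"pics/{c}0.png",p[:,:,::-1])
    i=viewer.camera_info(c); print(c,i["eye"],i["rotation"],i["intrinsics"],i["dist_coeffs"])
    for n in ("gauge_grip","stop_face","bore_mouth","stand_top","rod_tip"):
        print(n,[(r["at"],round(r["score"],2)) for r in tip_of(c,n)])
s=env.sense();print(s["t"],s["wrist_force"],s["tcp_rot"],s["gripper_width"])
E
```

```text
pics
scene [-0.21254968  0.55562034  0.63158192] [[-0.43057586  0.5621789  -0.70608733]
 [-0.90240703 -0.25401474  0.34804895]
 [ 0.01630918  0.78703964  0.6166868 ]] [[504.65211334   0.         324.96060776]
 [  0.         504.65211334 239.6629792 ]
 [  0.           0.           1.        ]] [-0.10477586  0.          0.          0.          0.        ]
gauge_grip [([0.4252, 0.348, 0.1297], 0.78), ([0.2431, 0.2935, 0.0922], 0.69)]
stop_face [([0.4283, 0.3554, 0.0487], 0.85), ([0.2414, 0.299, 0.0097], 0.57)]
bore_mouth [([0.5305, 0.1518, 0.0481], 0.55)]
stand_top [([0.4277, 0.3525, 0.0502], 0.89)]
rod_tip [([0.4253, 0.3537, 0.0447], 0.81), ([0.2417, 0.2959, -0.0008], 0.64)]
top [0.26246245 0.25158761 1.03585717] [[ 0.01631138  0.9887894  -0.14842322]
 [-0.99970055  0.01341978 -0.02046277]
 [-0.01824156  0.14871255  0.9887122 ]] [[615.57692428   0.         329.30702123]
 [  0.         615.57692428 231.70899788]
 [  0.           0.           1.        ]] [-0.20942386  0.          0.          0.          0.        ]
gauge_grip [([0.2409, 0.2984, 0.0977], 0.78), ([0.4263, 0.3523, 0.1361], 0.67), ([0.4246, 0.3539, 0.051], 0.37)]
stop_face [([0.2443, 0.2985, 0.0029], 0.73), ([0.4229, 0.354, 0.0495], 0.64)]
bore_mouth [([0.5276, 0.1542, 0.0524], 0.8)]
stand_top [([0.4234, 0.3551, 0.0508], 0.71)]
rod_tip [([0.431, 0.3547, 0.0415], 0.9), ([0.2455, 0.293, 0.0018], 0.81)]
0.6 [-0.05382239 -0.47457922  0.20765274] [[-9.28360631e-01  3.71680694e-01  2.97629948e-05]
 [ 3.71680695e-01  9.28360631e-01  1.20016300e-05]
 [-2.31700184e-05  2.22041713e-05 -9.99999999e-01]] 0.09199662797683317
```

View pictures.

View pics/scene0.png

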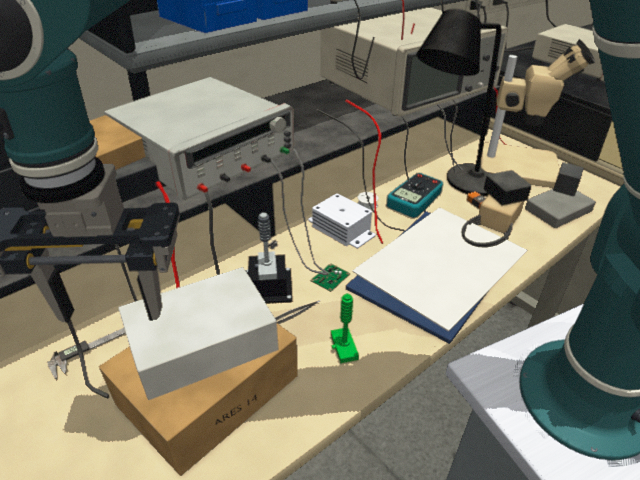

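View pics/top0.png

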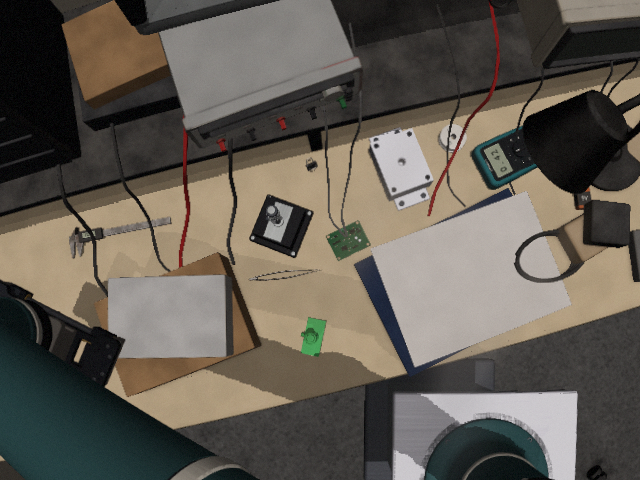

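```bash
cat > h.py <<'E'
from station import *
import cv2, numpy as np
def pix2plane(c,uv,z):
    i=viewer.camera_info(c); K=np.array(i["intrinsics"]); D=np.array(i["dist_coeffs"])
    q=cv2.undistortPoints(np.array(uv,float).reshape(-1,1,2),K,D)[:,0]
    r=np.c_[q[:,0],-q[:,1],-np.ones(len(q))]@np.array(i["rotation"]).T
    e=np.array(i["eye"]); return e+r*((z-e[2])/r[:,2])[:,None]
def proj(c,P):
    i=viewer.camera_info(c); p=(np.atleast_2d(P)-i["eye"])@np.array(i["rotation"])
    return cv2.projectPoints(p*[1,-1,-1],np.zeros(3),np.zeros(3),np.array(i["intrinsics"]),np.array(i["dist_coeffs"]))[0][:,0]
def cloud(c,d):
    i=viewer.camera_info(c); v,u=np.mgrid[0:480,0:640]
    q=cv2.undistortPoints(np.stack([u,v],-1).reshape(-1,1,2).astype(float),np.array(i["intrinsics"]),np.array(i["dist_coeffs"]))[:,0]
    p=np.c_[q[:,0],-q[:,1],-np.ones(len(q))]*d.reshape(-1,1)
    P=p@np.array(i["rotation"]).T+i["eye"]; P[d.ravel()<=0]=np.nan
    return P.reshape(480,640,3)
E
python3 - <<'E'
from h import *
P={}
im={}
for c in("scene","top"):
    im[c],d=viewer.read_camera(c); P[c]=cloud(c,d); np.save(f"{c}.npy",P[c]); cv2.imwrite(f"pics/{c}1.png",im[c][:,:,::-1])
A=np.vstack([P[c].reshape(-1,3) for c in P]); A=A[np.isfinite(A).all(1)]
print("max height cm; rows x, cols y from .02")
ys=np.arange(-.02,.56,.03)
print("      ",[round(y*100) for y in ys])
for x in np.arange(.33,.85,.03):
    r=[]
    for y in ys:
        m=(abs(A[:,0]-x)<.015)&(abs(A[:,1]-y)<.015); r.append(round(100*A[m,2].max()) if m.any() else -1)
    print(round(x,2),r)
t=im["top"][:,:,::-1]; s=im["scene"][:,:,::-1]
a=cv2.resize(t[110:270,235:455],None,fx=3.6,fy=3.6,interpolation=2)[:, :790]
cv2.imwrite("pics/ct.png",a)
b=cv2.resize(s[185:315,225:395],None,fx=4.6,fy=4.6,interpolation=2); cv2.imwrite("pics/cs.png",b)
E
```

```text
max height cm; rows x, cols y from .02
       [-2, 1, 4, 7, 10, 13, 16, 19, 22, 25, 28, 31, 34, 37, 40, 43, 46, 49, 52, 55]
0.33 [2, 2, 2, 2, 2, 2, 2, 2, 2, 1, 0, 1, 1, 1, 1, 15, 15, 15, 15, 15]
0.36 [2, 2, 2, 2, 2, 2, 2, 2, 2, 0, 1, 1, 1, 1, 0, 9, 9, 9, 1, 1]
0.39 [2, 2, 2, 2, 2, 2, 2, 2, 1, 1, 1, 1, 6, 6, 5, 1, 1, 0, 2, 0]
0.42 [40, 40, 39, 2, 2, 2, 2, 0, 1, 1, 1, 5, 16, 16, 5, 1, 1, 1, 4, 1]
0.45 [44, 42, 40, 2, 2, 1, 1, 0, 0, 1, 2, 5, 6, 16, 5, 2, 0, 7, 8, 1]
0.48 [44, 43, 40, 1, 5, 5, 5, 5, 0, 3, 3, 1, 1, 5, 1, 11, 0, 16, 15, 15]
0.51 [43, 43, 39, 2, 5, 5, 5, 5, 1, 5, 6, 2, 0, 18, 25, 26, 26, 16, 15, 15]
0.54 [4, 4, 3, 3, 5, 5, 5, 5, 14, 10, 16, 15, 25, 26, 26, 26, 26, 25, 15, 15]
0.57 [4, 4, 6, 8, 0, 5, 15, 15, 16, 26, 26, 26, 26, 26, 26, 25, 25, 25, 20, 21]
0.6 [3, 15, 15, 16, 15, 15, 15, 15, 26, 26, 26, 26, 26, 25, 25, 38, 39, 47, 45, 24]
0.63 [15, 16, 15, 17, 15, 15, 15, 15, 26, 26, 25, 25, 39, 39, 39, 39, 39, 44, 45, 24]
0.66 [15, 17, 15, 17, 17, 15, 15, 15, 39, 39, 44, 44, 44, 45, 39, 39, 39, 39, 44, 24]
0.69 [30, 17, 41, 30, 38, 39, 39, 42, 42, 43, 43, 42, 25, 44, 39, 39, 39, 39, 43, 24]
0.72 [38, 39, 41, 41, 39, 41, 42, 42, 41, 42, 25, 25, 25, 44, 43, 39, 39, 25, 42, 41]
0.75 [39, 39, 39, 40, 39, 39, 15, 15, 15, 15, 25, 25, 25, 25, 43, 39, 39, 25, 39, 41]
0.78 [39, 39, 39, 39, 39, 39, 15, 15, 15, 15, 41, 41, 25, 25, 43, 39, 39, 25, 25, 39]
0.81 [31, 15, 15, 39, 39, 15, -1, -1, -1, -1, -1, 41, 25, 25, 42, 39, 39, 29, -1, 39]
0.84 [31, 24, 15, 15, 15, 15, 15, -1, -1, -1, -1, 41, 25, 25, 39, 42, 42, 29, 33, 36]
```

View pics/ct.png

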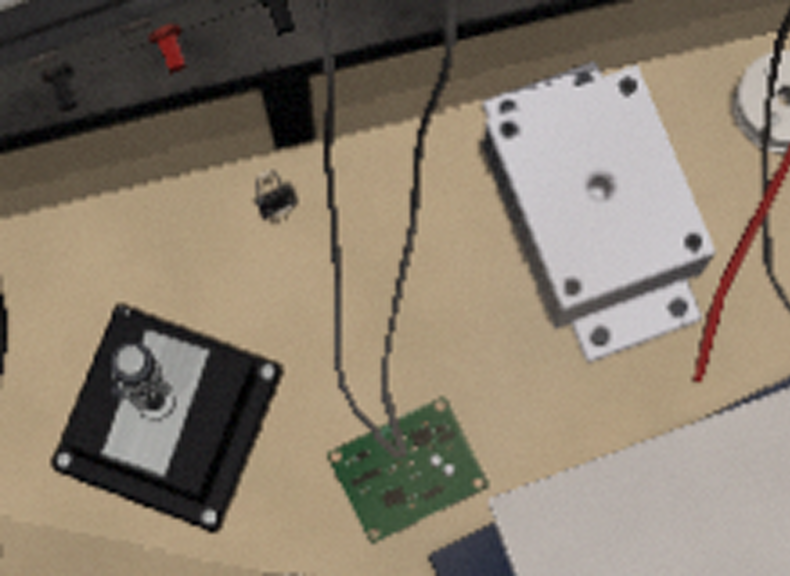

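View pics/cs.png

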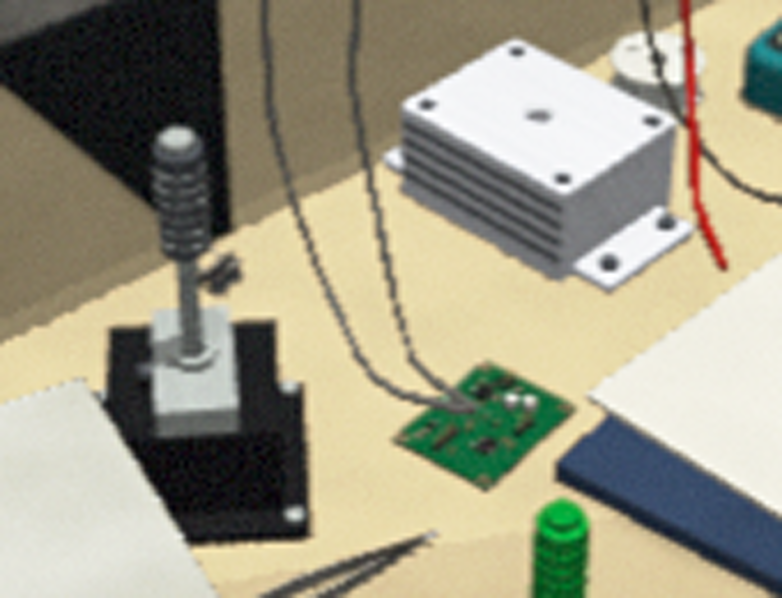

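Run:
```python
from h import *
def t(p): return (np.array(p,float)+.5)/3.6-.5+[235,110]
def s(p): return (np.array(p,float)+.5)/4.6-.5+[225,185]
print("bore",pix2plane("top",t((600,185)),.048),pix2plane("scene",s((540,115)),.048))
B=pix2plane("top",t([(487,108),(560,308),(714,255),(640,68)]),.048); print("block",B.round(4),B.mean(0))
for a,b in((0,1),(3,2)): v=B[b]-B[a]; print(np.hypot(*v[:2]),np.degrees(np.arctan2(v[1],v[0])))
R=pix2plane("top",t([(147,333),(208,350),(167,475),(103,455)]),.060); print("bar",R.round(4),R.mean(0))
for a,b in((0,3),(1,2),(0,1)): v=R[b]-R[a]; print(np.hypot(*v[:2]),np.degrees(np.arctan2(v[1],v[0])))
print("button",pix2plane("top",t((131,362)),.163),pix2plane("scene",s((178,130)),.163))
A=np.vstack([np.load(c+".npy").reshape(-1,3) for c in("scene","top")]); A=A[np.isfinite(A).all(1)]
for z0,z1 in((.17,.25),(.25,.32),(.32,.38),(.38,.48)):
    for x in np.arange(.36,.68,.04):
        m=(A[:,2]>z0)&(A[:,2]<z1)&(abs(A[:,0]-x)<.02)&(A[:,1]<.16)&(A[:,1]>-.3)
        m2=(A[:,2]>z0)&(A[:,2]<z1)&(abs(A[:,0]-x)<.02)&(A[:,1]>.16)&(A[:,1]<.45)
        print(z0,round(x,2),"lamp ymax",A[m,1].max().round(3) if m.sum()>2 else None,"ymin PSU",A[m2,1].min().round(3) if m2.sum()>2 else None)
m=(A[:,2]>.17)&(A[:,1]>.1)&(A[:,1]<.5)&(A[:,0]>.4)
for y in np.arange(.1,.5,.04):
    k=m&(abs(A[:,1]-y)<.02); print("xmin z>.17",round(y,2),A[k,0].min().round(3))
print(env.sense()["t"])
```

```text
bore [[0.53083828 0.15461363 0.048     ]] [[0.53075481 0.15203417 0.048     ]]
block [[0.567  0.2068 0.048 ]
 [0.4726 0.1732 0.048 ]
 [0.4986 0.1023 0.048 ]
 [0.5877 0.1354 0.048 ]] [0.53147514 0.15442994 0.048     ]
0.100136508299836 -160.37968926753538
0.09505591286965386 -159.5746666724506
bar [[0.4562 0.3599 0.06  ]
 [0.4488 0.3321 0.06  ]
 [0.3919 0.349  0.06  ]
 [0.4005 0.3779 0.06  ]] [0.42434612 0.35471604 0.06      ]
0.05861486520696877 162.0178810066327
0.05932535687773701 163.47515184186236
0.02874782665725124 -105.07011823913544
button [[0.42383458 0.35452486 0.163     ]] [[0.4281511  0.35163617 0.163     ]]
0.17 0.36 lamp ymax None ymin PSU None
0.17 0.4 lamp ymax None ymin PSU None
0.17 0.44 lamp ymax None ymin PSU None
0.17 0.48 lamp ymax None ymin PSU None
0.17 0.52 lamp ymax None ymin PSU 0.37
0.17 0.56 lamp ymax -0.23 ymin PSU 0.245
0.17 0.6 lamp ymax -0.228 ymin PSU 0.222
0.17 0.64 lamp ymax -0.039 ymin PSU 0.231
0.17 0.68 lamp ymax 0.095 ymin PSU 0.238
0.25 0.36 lamp ymax None ymin PSU None
0.25 0.4 lamp ymax None ymin PSU None
0.25 0.44 lamp ymax None ymin PSU No
[... 477 characters left out ...]
U None
0.32 0.6 lamp ymax -0.2 ymin PSU 0.422
0.32 0.64 lamp ymax None ymin PSU 0.266
0.32 0.68 lamp ymax 0.16 ymin PSU 0.16
0.38 0.36 lamp ymax None ymin PSU None
0.38 0.4 lamp ymax 0.015 ymin PSU None
0.38 0.44 lamp ymax 0.045 ymin PSU None
0.38 0.48 lamp ymax 0.047 ymin PSU None
0.38 0.52 lamp ymax 0.027 ymin PSU None
0.38 0.56 lamp ymax -0.138 ymin PSU None
0.38 0.6 lamp ymax None ymin PSU 0.422
0.38 0.64 lamp ymax None ymin PSU 0.278
0.38 0.68 lamp ymax 0.16 ymin PSU 0.16
xmin z>.17 0.1 0.7
xmin z>.17 0.14 0.69
xmin z>.17 0.18 0.679
xmin z>.17 0.22 0.586
xmin z>.17 0.26 0.565
xmin z>.17 0.3 0.557
xmin z>.17 0.34 0.542
xmin z>.17 0.38 0.524
xmin z>.17 0.42 0.507
xmin z>.17 0.46 0.511
0.7
```

Candidates: the dark gauge in its black stand (scene 266,235; top 274,212) and the green look-alike (scene 346,310; top 312,337). The crops show a dark steel ringed grip with its bar on the black stand, so that one is meant. The bore is at top (401,161), and the block's corners agree with it.

```bash
cat >> h.py <<'E'
def Rz(deg):
    a=np.radians(deg); s,c=np.sin(a),np.cos(a)
    return np.array([[-s,c,0],[c,s,0],[0,0,-1.]])
def st(m=""):
    s=env.sense(); print(m,"t%.2f"%s["t"],"p",np.round(s["ee_pos"],4),"F",np.round(s["wrist_force"],1),"M",np.round(s["moment"],2),"w%.4f"%s["gripper_width"],"g%.1f"%s["grasp_force"]); return s
E
python3 - <<'E'
from h import *
R=Rz(76); G=np.array([.4255,.353,0])
env.movel([.242,.603,.30],rate=.3)
env.reach(G+[0,0,.25],R); st("above")
env.movel(G+[0,0,.117],rate=.12); st("down")
p,d=viewer.read_camera("scene"); cv2.imwrite("pics/s2.png",p[:,:,::-1])
a=cv2.resize(p[150:310,190:350,::-1],None,fx=3.6,fy=3.6,interpolation=2)
p,d=viewer.read_camera("top"); b=cv2.resize(p[150:310,200:260+40,::-1],None,fx=2.2,fy=3.6)
cv2.imwrite("pics/c2.png",np.hstack([a,b[:a.shape[0]]]))
print(env.sense()["joint_positions"])
E
```

```text
above t2.33 p [0.4247 0.3543 0.2498] F [-0.6  0.2 -0.2] M [ 0.07 -0.05 -0.  ] w0.0919 g0.0
down t3.59 p [0.4259 0.3534 0.1177] F [1.5 0.3 0.2] M [0.02 0.02 0.04] w0.0920 g0.0
[-0.80615719  0.42621089  0.06610136  1.92640638 -0.03859722  0.78861108
  0.60766347]
```

View pics/c2.png

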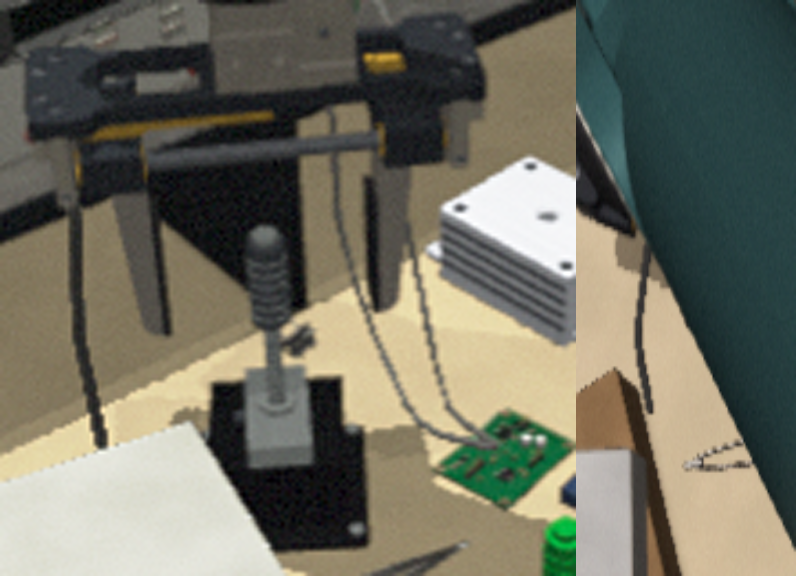

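Run:
```python
from h import *
a=cv2.imread("pics/s2.png",0)
effector.grasp(30); st("grasp"); 
p,d=viewer.read_camera("scene"); cv2.imwrite("pics/s3.png",p[:,:,::-1]); b=cv2.cvtColor(p,cv2.COLOR_RGB2GRAY)
m=np.zeros_like(a); m[249:281,255:279]=255   # stop bar
W=np.eye(2,3,dtype=np.float32)
cc,W=cv2.findTransformECC(a,b,W,cv2.MOTION_TRANSLATION,(3,200,1e-5),m,3)
print(cc,W[:,2]); u=np.array([266,262.]); q=pix2plane("scene",[u,u+W[:,2]],.06); print("bar shift",q[1]-q[0])
env.movel([.4255,.353,.19],rate=.1); st("lift")
p,d=viewer.read_camera("scene"); cv2.imwrite("pics/s4.png",p[:,:,::-1])
cv2.imwrite("pics/c4.png",cv2.resize(p[110:290,190:350,::-1],None,fx=3.3,fy=3.3,interpolation=2))
```

```text
grasp t4.80 p [0.4255 0.353  0.1169] F [ 0.2  1.3 -0.5] M [ 0.06 -0.02  0.02] w0.0173 g30.0
0.9953232578835197 [0.4522875  0.13421966]
bar shift [-0.00065956 -0.00059106  0.        ]
lift t5.73 p [0.4251 0.3526 0.1894] F [ 0.5  0.6 -1.8] M [-0.    0.02 -0.01] w0.0174 g30.0
```

View pics/c4.png

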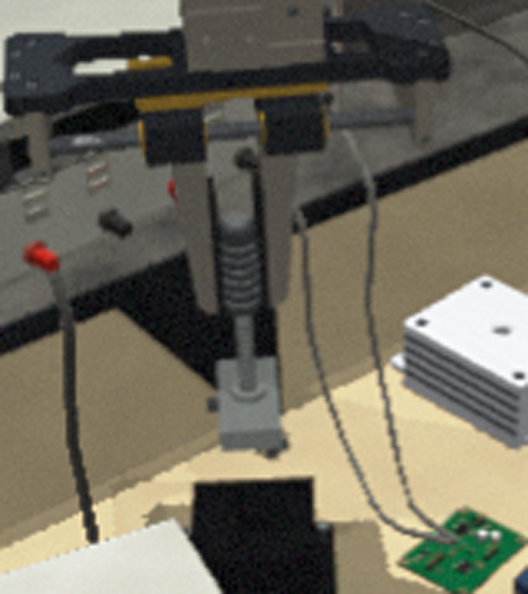

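Run:
```python
from h import *
R=Rz(112); T=np.array([.5325,.1542,0])
env.movel([.4255,.353,.26],rate=.15)
env.movel(T+[0,0,.26],R,rate=.12); s=st("over"); print(s["joint_positions"])
env.movel(T+[0,0,.143],rate=.1); env.pause(.3); st("hover")
p,d=viewer.read_camera("scene"); cv2.imwrite("pics/s5.png",p[:,:,::-1])
cv2.imwrite("pics/c5.png",cv2.resize(p[130:250,270:420,::-1],None,fx=5,fy=5,interpolation=2))
```

```text
over t8.43 p [0.5323 0.1547 0.26  ] F [ 0.6 -0.4 -1.3] M [0.03 0.02 0.04] w0.0178 g30.0
[-0.44324604  0.25847449  0.12016314  1.79775309 -0.03489007  1.08751345
  1.64460863]
hover t10.05 p [0.5327 0.1542 0.1433] F [ 0.  -0.7 -1.3] M [ 0.08  0.06 -0.  ] w0.0173 g30.0
```

View pics/c5.png

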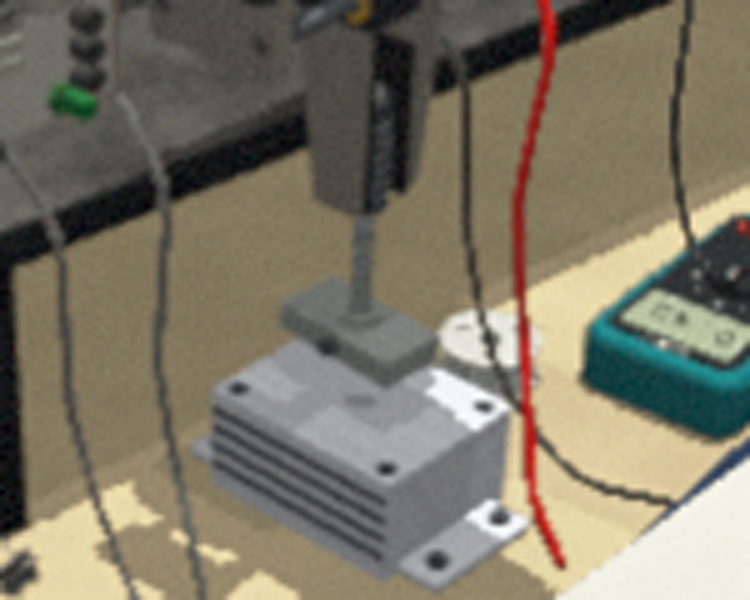

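Run:
```python
from h import *
def s(p): return (np.array(p,float)+.5)/5-.5+[270,130]
tip=.0683
print("bore",pix2plane("scene",s((362,400)),.048))
c=pix2plane("scene",s([(281,310),(320,280),(437,343),(390,368)]),tip+.018); print(c.round(4),c.mean(0)); 
print([np.hypot(*(c[i]-c[(i+1)%4])[:2]).round(4) for i in range(4)],[np.degrees(np.arctan2(*(c[j]-c[i])[1::-1])).round(1) for i,j in((1,2),(0,3))])
b=pix2plane("scene",s((362,400)),.048)[0]
for h in(.006,.018,.022,.06,.068): print(h,proj("scene",[b[0],b[1],tip+h])[0]*5-np.array([270,130])*5+2)
g=cv2.cvtColor(cv2.imread("pics/s5.png"),cv2.COLOR_BGR2GRAY)
for r in (178,182,186,190): print(r,g[r,334:350])
print(g[206:215,334:352])
```

```text
bore [[0.53078248 0.15202005 0.048     ]]
[[0.5515 0.1793 0.0863]
 [0.5654 0.1551 0.0863]
 [0.505  0.1337 0.0863]
 [0.4969 0.1587 0.0863]] [0.52972661 0.15670303 0.0863    ]
[np.float64(0.0279), np.float64(0.0641), np.float64(0.0263), np.float64(0.0583)] [np.float64(-160.5), np.float64(-159.3)]
0.006 [364.41324085 345.91189028]
0.018 [365.53681753 320.67057046]
0.022 [365.91452337 312.17693644]
0.06 [369.58363108 229.4453944 ]
0.068 [370.37506761 211.54645414]
178 [121 122 116 115 121 117  98  83  85  88  95 111 118 121 115 118]
182 [119 121 117 113 121 118  97  84  90  87  94 111 119 122 122 123]
186 [115 114 112 114 118 115  92  85  87  82 109 121 121 121 118 125]
190 [114 110 111 115 117 108  90  87  86  88 107 115 121 122 122 120]
[[150 149 148 150 148 146 146 150 147 139 126 101  88  87 100 117 141 162]
 [147 146 151 147 146 147 146 149 149 149 145 140 119 111 129 141 143 156]
 [147 146 149 148 141 143 144 144 144 143 148 148 141 140 145 150 148 145]
 [147 148 147 148 142 128 124 125 124 124 132 144 144 146 147 152 148 147]
 [150 148 147 146 144 126 121 117 118 115 121 136 147 144 148 149 150 146]
 [153 156 167 158 149 143 138 132 131 131 138 145 147 145 149 151 148 148]
 [162 168 164 168 164 155 148 146 147 147 147 149 150 150 150 149 145 148]
 [172 168 170 166 168 165 155 149 144 148 150 148 150 149 145 150 148 147]
 [169 172 170 170 166 166 166 162 156 149 147 143 151 148 148 153 153 156]]
```

```bash
cat >> h.py <<'E'
def probe(xy,z0,z1,step=.0005,lim=3.,rate=.02,f0=-1.3):
    z=z0; s=None
    while z>z1+1e-6:
        z=max(z-step,z1); env.movel([xy[0],xy[1],z],rate=rate); s=env.sense()
        if s["wrist_force"][2]-f0>lim: break
    return z,s
E
python3 - <<'E'
from h import *
B=np.array([.5325,.1520])
env.movel([*B,.126],rate=.08); env.pause(.2); f0=st("pre")["wrist_force"][2]
u=np.array([.9,-.43])
for k in (0,1.2,-1.2,2.4):
    b=B+u*k*1e-3
    env.movel([*b,.125],rate=.05)
    z,s=probe(b,.125,.119,f0=f0); st(f"k{k} z{z:.4f}")
    if z<=.1191: break
    env.movel([*b,.125],rate=.05)
E
```

```text
pre t10.67 p [0.5327 0.1521 0.1262] F [ 0.2  0.2 -1.5] M [ 0.04 -0.02 -0.  ] w0.0173 g30.0
k0 z0.1190 t13.92 p [0.5324 0.152  0.119 ] F [-0.3 -0.1 -1.4] M [ 0.11 -0.07 -0.03] w0.0173 g30.0
```

Run:
```python
from h import *
b=[.5325,.152]; f0=-1.4
L=[]
z=.119
while z>.107:
    z-=.001; env.movel([*b,z],rate=.02); s=env.sense(); f=s["wrist_force"]-[0,0,f0]; L.append((round(z,4),s["ee_pos"][2].round(4),f.round(1).tolist()))
    if f[2]>9.5: break
for l in L: print(*l)
st()
```

```text
0.118 0.1179 [-0.0, 0.2, -0.4]
0.117 0.117 [-0.5, -0.2, 0.1]
0.116 0.1163 [-1.0, -1.1, 4.9]
0.115 0.1154 [-2.0, -0.4, 5.8]
0.114 0.1142 [-1.7, -1.5, 6.0]
0.113 0.1131 [-1.8, -0.5, 6.5]
0.112 0.112 [-2.3, -0.5, 7.0]
0.111 0.111 [-2.1, -0.8, 6.2]
0.11 0.11 [-1.3, -0.6, 4.9]
0.109 0.109 [-1.8, -0.6, 4.3]
0.108 0.108 [-1.3, 0.5, 4.9]
0.107 0.107 [-1.1, 0.2, 4.5]
 t16.92 p [0.5325 0.152  0.107 ] F [-1.1  0.2  3.1] M [ 0.08  0.3  -0.01] w0.0174 g30.0
```

Run:
```python
from h import *
b=[.5325,.152]; f0=-1.4
L=[]; z=.107
while z>.0905:
    z-=.0003; env.movel([*b,z],rate=.02); s=env.sense(); f=s["wrist_force"]-[0,0,f0]; L.append((round(z,4),s["ee_pos"][2].round(4),f.round(1).tolist()))
    if f[2]>9.5: break
for l in L[::6]+L[-4:]: print(*l)
st()
for i in range(5): env.pause(.25); st("hold")
```

```text
0.1067 0.1068 [-1.2, 0.3, 5.9]
0.1049 0.1049 [-1.0, 0.0, 5.7]
0.1031 0.1031 [-1.2, 1.0, 6.6]
0.1013 0.1013 [-1.7, 0.7, 6.3]
0.0995 0.0995 [-0.7, 0.2, 6.6]
0.0989 0.0989 [-0.7, 1.1, 6.9]
0.0986 0.0986 [-1.2, 0.8, 6.5]
0.0983 0.0985 [-1.2, 1.0, 7.4]
0.098 0.0984 [-2.0, -0.3, 9.7]
 t24.42 p [0.5326 0.152  0.0984] F [-2.  -0.3  8.3] M [ 0.21  0.56 -0.03] w0.0175 g30.0
hold t24.67 p [0.5326 0.152  0.0984] F [-3.1  0.2  7.6] M [0.2  0.55 0.05] w0.0176 g30.0
hold t24.92 p [0.5326 0.152  0.0984] F [-1.9 -0.9  7.8] M [ 0.22  0.55 -0.01] w0.0174 g30.0
hold t25.17 p [0.5326 0.152  0.0984] F [-2.8  0.4  7.3] M [0.19 0.59 0.02] w0.0178 g30.0
hold t25.42 p [0.5326 0.1521 0.0984] F [-1.8  0.6  7.8] M [0.18 0.55 0.03] w0.0172 g30.0
hold t25.67 p [0.5326 0.152  0.0984] F [-2.4  1.2  8.4] M [0.15 0.6  0.02] w0.0175 g30.0
```

Run:
```python
from h import *
b=[.5325,.152]
env.movel([*b,.0977],rate=.02); st("press")
for i in range(4): env.pause(.3); s=st("hold")
env.movel([*b,.11],rate=.03); st("up")
env.movel([*b,.26],rate=.12); st("up2")
p,d=viewer.read_camera("scene"); cv2.imwrite("pics/s6.png",p[:,:,::-1])
cv2.imwrite("pics/c6.png",cv2.resize(p[60:230,270:420,::-1],None,fx=3.5,fy=3.5,interpolation=2))
```

```text
press t25.92 p [0.5326 0.1521 0.0984] F [-2.7  0.4 10.2] M [0.1  0.68 0.04] w0.0175 g30.0
hold t26.22 p [0.5326 0.152  0.0983] F [-1.4  0.3  9.6] M [0.1  0.68 0.  ] w0.0173 g30.0
hold t26.52 p [0.5327 0.152  0.0984] F [-3.7  0.5 10.3] M [ 0.1   0.68 -0.05] w0.0175 g30.0
hold t26.82 p [0.5326 0.152  0.0984] F [-2.4  0.5 10.3] M [ 0.11  0.71 -0.  ] w0.0174 g30.0
hold t27.12 p [0.5326 0.152  0.0984] F [-2.5 -0.1  9.4] M [0.18 0.64 0.04] w0.0178 g30.0
up t27.68 p [0.5324 0.1519 0.1099] F [-0.5 -0.8 -1.8] M [ 0.05  0.02 -0.02] w0.0174 g30.0
up2 t29.07 p [0.532  0.1519 0.2592] F [-0.2 -0.8 -1.8] M [0.04 0.01 0.  ] w0.0174 g30.0
```

View pics/c6.png

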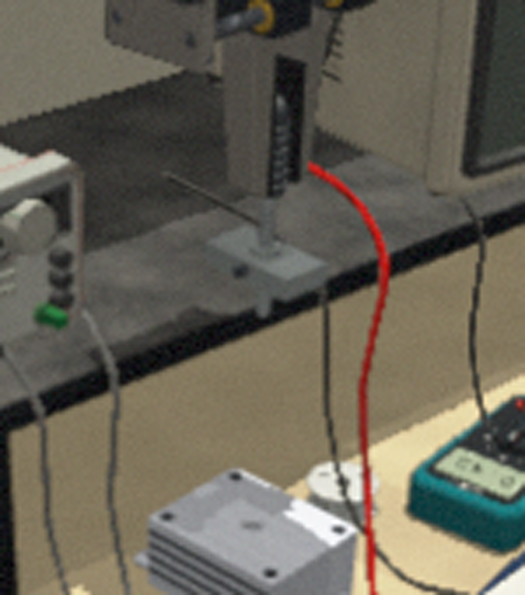

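Run:
```python
from h import *
b=np.array([.4257,.3537])
env.movel([*b,.26],Rz(76),rate=.12); st("over")
env.movel([*b,.13],rate=.1); env.pause(.2); f0=st("pre")["wrist_force"][2]
z,s=probe(b,.13,.1,step=.002,lim=2.,f0=f0,rate=.04); st(f"z{z:.4f}")
```

```text
over t31.18 p [0.426  0.3532 0.26  ] F [-0.4 -0.3 -1.2] M [0.04 0.   0.02] w0.0173 g30.0
pre t32.83 p [0.4259 0.3539 0.1304] F [-0.8  0.6 -1.8] M [-0.01  0.03  0.  ] w0.0173 g30.0
z0.1000 t36.58 p [0.4256 0.3536 0.0998] F [ 1.  -0.  -1.8] M [ 0.01  0.02 -0.03] w0.0176 g30.0
```

Run:
```python
from h import *
b=np.array([.4257,.3537])
z,s=probe(b,.1,.0982,step=.0003,lim=1.5,f0=-1.6); st(f"z{z:.4f}")
effector.release(); st("open")
env.movel([*b,.25],rate=.12); st("up")
env.movel([.35,.45,.32],rate=.25); st("away")
p,d=viewer.read_camera("scene"); q,_=viewer.read_camera("top")
cv2.imwrite("pics/c7.png",np.hstack([cv2.resize(p[185:315,225:345,::-1],None,fx=3.3,fy=3.3,interpolation=2),cv2.resize(q[170:300,235:355,::-1],None,fx=3.3,fy=3.3,interpolation=2)]))
```

```text
z0.0982 t38.08 p [0.4258 0.3538 0.0984] F [-0.4 -0.3  0.4] M [-0.13  0.05  0.02] w0.0173 g30.0
open t39.23 p [0.4257 0.3537 0.0982] F [0.2 0.1 1.1] M [ 0.03 -0.03  0.01] w0.0920 g0.0
up t40.65 p [0.4253 0.3534 0.2492] F [-0.2 -0.6  0.1] M [0.01 0.02 0.  ] w0.0918 g0.0
away t41.37 p [0.3508 0.4485 0.3189] F [ 0.1 -0.7 -0.9] M [ 0.   -0.07  0.02] w0.0919 g0.0
```

View pics/c7.png

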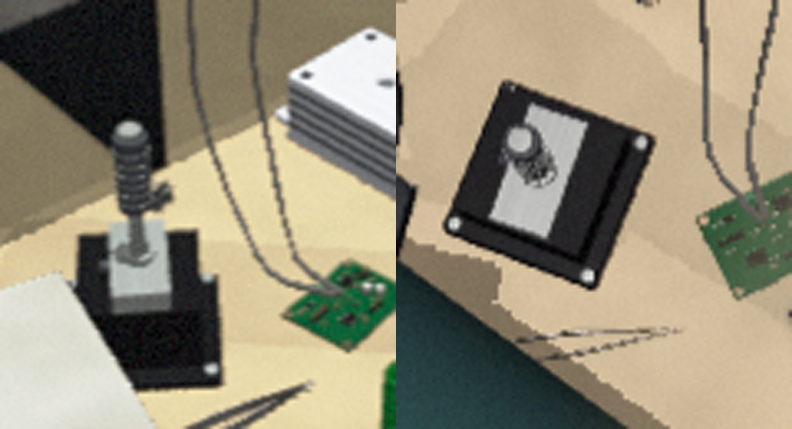

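The gauge stands upright in its stand (scene crop grip at 132,165; top crop bar at 538,170). The bar lies flat on the stand, and the grip is lower than before by the reading.

```bash
python3 -c "
from station import *
print(workorder.finish_job())"
```

```text
the job is handed in; nothing more can be done
None
```

The job is handed in: the rod bottomed out in the bore at about 24.6 mm (reading about 18.6 mm), was held there about 2.5 s at no more than about 12 N on the tool, and the gauge is back upright in its stand, released, with the reading unchanged, at about 41 s.

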